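# Drive the drying rail's fixing pin and click its cover cap home

## Task

Finish fixing the low drying rail to the laundry worktop: pick up the rubber mallet and with it drive the brass pin fully down into the stud (keep your fingers and the cap off the rail until the pin is home), then put the mallet back down on the worktop, clear of the rail. Then press the blue cap, mouth down, over the stud until it clicks, and go on pressing with your fingers until it has pushed the sprung black sealing ring fully down. The job finishes while you are still holding it down hard like that, without letting go; leave the other things on the worktop where they are.

Things in the scene. Friction and masses are not known exactly. Their poses are not given: they have to be found in the camera images.
- rail: Fixed low steel drying rail. Origin: on the worktop, on the stud's axis; z up. Foot plate 8 mm thick, x = -50 to 100, y = -45 to 45 mm; behind it a cross foot (x = 83 to 117, y = -120 to 120 mm) carries two posts and a round bar along y at x = 100 mm, its top 59 mm above the worktop. An upright steel stud, 16 mm in diameter, holds a brass pin and is ringed by a black seal.
- stud (a point): Centre of the stud's flat top, 34 mm above the worktop; the edge tapers to 12 mm diameter in the last 3 mm. The stud does not move.
- bumps (a point): Point on the stud's axis, 25 mm above the worktop, level with four sprung round bumps that stick out to 11.5 mm from the axis. The cap's lip must be forced over them.
- pin_head (a point): Centre of the top of the brass pin's flat round head (12 mm in diameter, 4 mm thick). The pin runs vertically down into the stud; the top of its head is 49 to 52 mm above the worktop at the start and 38 mm when fully home.
- pin (a joint): How far the pin has been driven down, in m: 0 to 0.003 at the start, 0.014 fully home (head on the stud, hard stop). It resists with about 9 N of friction all the way, more if driven fast, and stays where it is left.
- seal (a joint): How far the black sealing ring (39 mm outer, 20 mm inner diameter) is pushed down, in m: 0 free (top 19.5 mm above the worktop), 0.006 fully down (13.5 mm, hard stop). Sprung: about 1 N at the start, 12 N at the end of its travel; it comes back up when released (under a clicked-on cap, to about 0.0015).
- cap: Loose blue plastic snap cap, a round hollow cup 41 mm in diameter, 36 mm high, flat closed top, 30 to 50 g, standing mouth down on the worktop. Origin: centre of its open mouth (underside); z to its closed top. A lip inside the mouth, 3 mm high, has a 19 mm opening; above it the bore is 31 mm wide, up to 30 mm above the mouth. Any turn about its axis will do.
- cap_top (a point): Centre of the cap's top face, 36 mm above its mouth. On the stud, the mouth meets the bumps 30 mm above the worktop; about 8 to 12 N takes it past them, the force drops and reverses (the click) from about 24 mm down; it then pushes the sealing ring, and is 13.5 mm above the worktop with the ring fully down.
- mallet: Loose rubber mallet, 0.33 to 0.51 kg, standing on one face of its black cylindrical head, 54 mm in diameter, 76 mm high. Origin: centre of the head's lower face, the one to strike with; z up along the head's axis. The level handle runs along the mallet's -x.
- mallet_grip (a point): Point on the axis of the mallet's straight wooden handle, 62 mm from the head's axis and 38 mm above the lower face: a good place to grip. The handle is 22 mm wide (y), 26 mm high (z) and ends 170 mm from the head's axis; the centre of mass is about 15 mm from the head's axis towards the handle.
- powder_box: Bystander: white and blue washing powder box, 70 x 130 x 110 mm, origin under its centre.
- softener: Bystander: green bottle, 72 mm in diameter, 210 mm high, origin under its centre.
- peg_jar: Bystander: glass jar with a wooden cap, 80 mm in diameter, 110 mm high, origin under its centre.
- screwdriver: Bystander: screwdriver lying on the worktop, about 200 mm long.
- dosing_cup: Bystander: small orange measuring cup, 64 mm in diameter, 55 mm high, origin under its centre.
- mug: Bystander: white mug, 80 mm in diameter, 90 mm high, origin under its centre.
- soap: Bystander: yellow bar of soap, 70 x 45 x 25 mm, origin under its centre.
There are look-alikes about, which are no part of the job. What is shaped like the mallet but pink is not meant.

How it is judged:
By the outcome, as a careful person would: the job done as asked, in the order asked, and still so for the second after the job is handed in, while the arm keeps its last pose, push and grip.
It also fails if it takes over 67 s, if anything falls off the work surface, if the arm or the gripper's body presses on something with over 40 N, if the wrist force passes 120 N, or if a joint passes its speed limit or range.

## Robot

A 6-joint arm with a two-finger parallel gripper is mounted at the origin on the work surface. World frame = base frame: x ahead of the robot, y to its left, z up, the work surface at z = 0. Lengths are in m, angles in degrees, forces in N, time in s.
With the tool pointing down it reaches from about 0.275 to 0.85 m from the base axis. Payload 5.2 kg.
Tool frame: the origin (TCP) lies between the finger pads; the fingertips stand 11 mm ahead of it and the grasp point (between the pads) lies 8 mm behind it; z points along the fingers, y is the line along which they close (so a half turn about z gives the same grasp; the last joint's range is limited). The gripper opens to 85 mm and grips with 20 to 120 N. Pads are 22 mm wide; open, the fingers measure 114 mm over their backs; the gripper's body (76 mm by 85 mm) begins 54 mm behind the grasp point. The pads swing forward as they close: fully open they stand 13 mm farther back than shut.
Start: joints at [-83.182, 14.817, 87.949, -0, 77.235, -11.62], TCP at [0.174, -0.522, 0.203] pointing down, gripper open.
Joint ranges: [-179.93, 179.93], [-52.35, 119.4], [10.71, 147.94], [-69.91, 249.91], [12.55, 155.21], [-178.61, 178.61]. Speed limits (degrees/s): [147.25, 147.25, 180, 180, 180, 180].

## Interface

Orientations are given as [roll, pitch, yaw] about the fixed x, y, z axes, in that order (R = Rz(yaw) Ry(pitch) Rx(roll)).
In Python, from plant import bot gives the robot as it stands. The module is installed in compiled form; this text tells all that it offers. Calls block until the motion is done:
- bot.reach(position, orientation): joint-space move of the TCP to a pose.
- bot.move_l(position, rate=0.15, rot=None, force_limit=None): straight line of the TCP; rot=None keeps the orientation; rate is the mean speed in m/s. With force_limit (N) it stops when the force on the tool has changed by that much, and returns True; else False.
- bot.movej(angles): joint-space move.
- bot.release() and bot.close(effort=None): open the fingers fully, or close them until they stop; effort is the grip in N (None keeps the last).
- bot.hold(seconds).
- bot.ik(position, orientation): joint angles nearest the present ones, or None.
- bot.capture(name): name is "scene" or "top" or "wrist"; returns the picture (420x560x3 uint8, red, green, blue); there is no depth.
- bot.camera_params(name): a dict with "mtx" (3x3 intrinsics, pixels), "k1" (the pictures are not rectified: a ray, as slopes to the right and down, at radius r is drawn at 1 + k1 r^2 times it, then the intrinsics apply), "world_from_camera" (4x4, takes a point from camera to world coordinates). Camera axes: x right, y down, z forward; pixel columns grow to the right and rows downward; lengths in m; the calibration is good to about 2 mm. A picture is of the moment at which its call begins: read the wrist's pose just before it. camera_params takes no time and is no camera call; for the wrist camera it gives the pose at the moment of the call.
A pose or a line that the arm cannot do raises bot.MotionError and nothing moves.
- bot.sign_off(): hands the job in; it is judged then, once.
Trained networks look in the newest picture that a camera, given by its name, has taken for a name from the list of things; names that differ only in an ending like _2 or _b are one class to them, and where a whole thing is asked for, a point or a joint stands for the part that bears it (a point fixed in the world has none). Each returns a list of dicts, best first, with "confidence" (0 to 1); they miss things now and then, are a little off and sometimes report something else, mostly with a low value. They report only what shows in the picture. A call takes as long as a camera call. They do not tell look-alikes from the thing itself.
- bot.look_for(camera, query): "extent" ([left, top, right, bottom] in pixels, round what is visible of it).
- bot.place_of(camera, query): "at" ([column, row] in pixels: a listed point, or the origin of a listed thing).
Readings, each from a call of its own:
- bot.current_time_s(): time.
- bot.current_joint_pos(): joint angles.
- bot.current_joint_velocities(): joint speeds.
- bot.current_joint_torque(): joint torques, N m.
- bot.current_ee_pos(): TCP position.
- bot.current_ee_rot(): TCP orientation.
- bot.current_force(): force on the tool from outside, world axes, zero at the start.
- bot.current_ft_torque(): the same for the moment, N m.
- bot.current_grip_width(): opening from 0.0 (shut) to 1.0 (fully open).
- bot.current_grip_force(): force on a finger pad.
Only numpy, scipy, OpenCV 4.12 (cv2) and the standard library are available. Lean on these libraries where they do the work, as an engineer would, in place of code of your own. Each camera call takes 0.05 s, during which the arm holds its last target. There are 200 camera calls.

## Working session

There is one attempt and no reset: what is moved stays moved. The work goes in short steps, each a Python script; the robot and the scene stay as the last script left them, time stands still between calls to the robot, and variables do not carry over. Pictures are saved under pics/ and viewed, at most 12 in all, crops included, and the job is handed in when it is done.

```bash
mkdir -p pics
cat > h.py <<'E'
import numpy as np, cv2
from plant import bot
def ray(cam,px,P=None):
    P=P or bot.camera_params(cam); K=np.array(P["mtx"]); T=np.array(P["world_from_camera"])
    d=np.array([(px[0]-K[0,2])/K[0,0],(px[1]-K[1,2])/K[1,1]]); u=d.copy()
    for _ in range(20): u=d/(1+P["k1"]*(u@u))
    v=T[:3,:3]@np.r_[u,1]; return T[:3,3],v/np.linalg.norm(v)
def onz(cam,px,z,P=None):
    o,v=ray(cam,px,P); return o+v*(z-o[2])/v[2]
def tri(rs):
    A=np.zeros((3,3));b=np.zeros(3)
    for o,v in rs:
        M=np.eye(3)-np.outer(v,v);A+=M;b+=M@o
    x=np.linalg.solve(A,b); return x,[np.linalg.norm((np.eye(3)-np.outer(v,v))@(x-o)) for o,v in rs]
def snap(cam,name=None):
    P=bot.camera_params(cam); im=bot.capture(cam)
    if name: cv2.imwrite("pics/"+name,im[:,:,::-1])
    return P,im
E
python3 - <<'E'
from h import *
np.set_printoptions(precision=3,suppress=True)
ims=[]
for c in("scene","top"):
    P,im=snap(c,c+"0.png"); print(c,np.array(P["world_from_camera"])[:3,3],np.array(P["mtx"])[0,0])
    for q in("mallet","mallet_grip","cap_top","cap","pin_head","stud","rail"):
        print(c,q,[(np.round(d["at"],1).tolist(),round(d["confidence"],2)) for d in bot.place_of(c,q)][:5])
E
```

```text
scene [ 1.239 -0.633  0.657] 442.25881241516
scene mallet [([195.7, 211.5], 0.94), ([350.6, 167.5], 0.59)]
scene mallet_grip [([214.6, 203.7], 0.84), ([339.2, 146.6], 0.76)]
scene cap_top [([180.8, 246.5], 0.57)]
scene cap [([180.3, 258.2], 0.91), ([234.5, 316.1], 0.4), ([178.7, 245.3], 0.31), ([281.9, 199.4], 0.17)]
scene pin_head [([282.6, 187.2], 0.48)]
scene stud [([280.5, 189.3], 0.75)]
scene rail [([280.6, 197.4], 0.62)]
top [ 0.408 -0.034  1.145] 406.2691897754929
top mallet [([324.3, 285.8], 0.84), ([138.8, 251.8], 0.75)]
top mallet_grip [([313.9, 261.8], 0.63), ([138.9, 272.8], 0.6), ([244.9, 138.6], 0.38), ([366.9, 231.3], 0.22)]
top cap_top [([370.7, 235.6], 0.78)]
top cap [([366.1, 231.6], 0.48)]
top pin_head [([136.6, 274.2], 0.65), ([369.4, 235.2], 0.28)]
top stud [([243.4, 246.3], 0.83)]
top rail [([247.0, 245.6], 0.73)]
```

View pics/scene0.png

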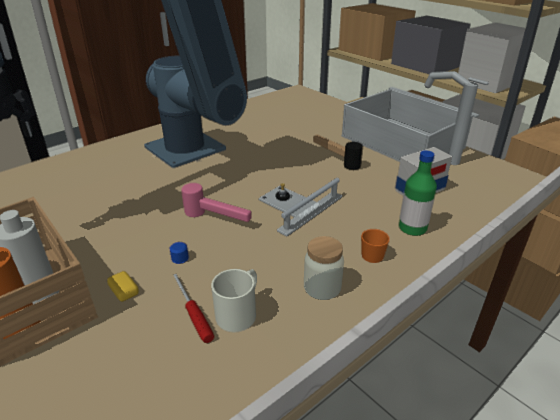

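View pics/top0.png

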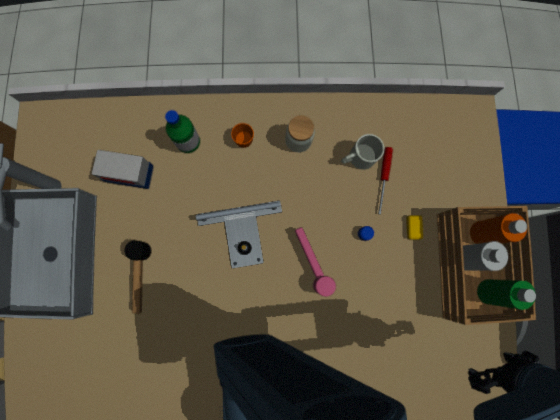

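The scene picture shows two mallet shapes: a pink one at scene (195,205) / top (324,286), and a black-headed one with a wooden handle at scene (352,156) / top (138,250). The black one is the one I want. There is one blue cap, at scene (180,252) / top (367,233), and the brass pin is at top (244,247). Next I check the choice from near.

Run:
```python
from h import *
np.set_printoptions(precision=4,suppress=True)
r=lambda a,b:tri([ray("scene",a),ray("top",b)])
print("grip",r((339.2,146.6),(138.9,272.8)),"head0",r((350.6,167.5),(138.8,251.8)))
print("cap_top",r((180.8,246.5),(370.7,235.6)), onz("top",(367,233),.036))
print("pin",r((282.6,187.2),(244,247)),onz("top",(244,247),.05),"stud",onz("top",(243.4,246.3),.034))
a=onz("top",(202,217),.05);b=onz("top",(280,206),.05);print("bar ends",a,b)
P=bot.camera_params("wrist");T=np.array(P["world_from_camera"])
from scipy.spatial.transform import Rotation as R
Rt=R.from_euler('xyz',bot.current_ee_rot(),degrees=True).as_matrix();print(bot.current_ee_rot())
print("cam in tool",Rt.T@(T[:3,3]-bot.current_ee_pos()),Rt.T@T[:3,:3],P["mtx"][0])
g=onz("top",(138,283),.038); print("handle far",onz("top",(137,310),.038),onz("top",(138,250),.076))
```

```text
grip (array([0.3974, 0.3264, 0.0445]), [np.float64(0.0034585950801203553), np.float64(0.003458595080120328)]) head0 (array([ 0.451 ,  0.3393, -0.0108]), [np.float64(0.0047790480484717025), np.float64(0.004779048048471611)])
cap_top (array([ 0.4916, -0.304 ,  0.0304]), [np.float64(0.00950364015451495), np.float64(0.009503640154514912)]) [ 0.4937 -0.3009  0.036 ]
pin (array([0.462 , 0.0385, 0.0383]), [np.float64(0.0005618617749460843), np.float64(0.0005618617749462072)]) [0.4611 0.0373 0.05  ] stud [0.4638 0.04   0.034 ]
bar ends [0.5441 0.151  0.05  ] [ 0.5709 -0.0616  0.05  ]
[-179.9997    0.0009   18.4363]
cam in tool [ 0.0722 -0.0003 -0.1703] [[-0.0007 -0.9599 -0.2805]
 [ 1.     -0.0007 -0.0004]
 [ 0.0002 -0.2805  0.9599]] [304.1745   0.     279.7438]
handle far [0.295  0.3298 0.038 ] [0.4554 0.3171 0.076 ]
```

```bash
cat > v.py <<'E'
from h import *
import sys
np.set_printoptions(precision=4,suppress=True)
def views(xy,qs,tag,z=0.17,dx=0.06,dy=0.045,yaw=0,order=1):
    out={q:[] for q in qs}
    for i,s in enumerate((order*1,order*-1)):
        bot.reach([xy[0]-dx,xy[1]+s*dy,z],[180,0,yaw])
        P,im=snap("wrist",f"{tag}{i}.png")
        for q in qs:
            ds=bot.place_of("wrist",q)[:3]
            print(tag,i,q,[(np.round(d["at"],1).tolist(),round(d["confidence"],2)) for d in ds])
            # choose the candidate nearest the expected place
            if ds:
                d=min(ds,key=lambda d:np.linalg.norm(onz("wrist",d["at"],.04,P)[:2]-xy))
                out[q].append(ray("wrist",d["at"],P))
    for q in qs:
        if len(out[q])>1: print(tag,q,*tri(out[q]))
E
python3 - <<'E'
from v import *
views((.493,-.302),["cap_top","cap"],"cap",order=-1); print(bot.current_time_s())
views((.462,.0385),["pin_head","stud"],"pin",order=-1); print(bot.current_time_s())
views((.42,.322),["mallet_grip","mallet"],"mal",order=-1); print(bot.current_time_s())
ims=[cv2.imread(f"pics/{t}{i}.png") for t in("cap","pin","mal") for i in (0,1)]
m=np.vstack([np.hstack([cv2.resize(x,(400,300)) for x in ims[k:k+2]]) for k in (2,4)])
cv2.imwrite("pics/m1.png",m)
cv2.imwrite("pics/m2.png",np.hstack([cv2.resize(x,(400,300)) for x in ims[:2]]))
E
```

```text
cap 0 cap_top [([231.7, 132.3], 0.84)]
cap 0 cap [([237.8, 130.2], 0.94)]
cap 1 cap_top [([325.0, 130.7], 0.86)]
cap 1 cap [([322.1, 131.4], 0.96)]
cap cap_top [ 0.4976 -0.3003  0.0334] [np.float64(0.0009224874910271714), np.float64(0.0009224874910272022)]
cap cap [ 0.4976 -0.302   0.0003] [np.float64(0.0004428530619493725), np.float64(0.00044285306194937634)]
2.75
pin 0 pin_head [([231.4, 136.6], 0.72)]
pin 0 stud [([233.4, 137.0], 0.59)]
pin 1 pin_head [([331.6, 138.3], 0.64)]
pin 1 stud [([330.3, 136.4], 0.68)]
pin pin_head [0.4628 0.0371 0.055 ] [np.float64(0.0011326799526919721), np.float64(0.0011326799526918637)]
pin stud [0.463  0.0367 0.0449] [np.float64(0.0001139011927370545), np.float64(0.00011390119273716528)]
4.4917
mal 0 mallet_grip [([226.2, 159.3], 0.68)]
mal 0 mallet [([225.7, 97.9], 0.6)]
mal 1 mallet_grip [([322.3, 162.6], 0.57)]
mal 1 mallet [([313.4, 95.4], 0.77)]
mal mallet_grip [0.3988 0.3272 0.0506] [np.float64(0.00167436161109326), np.float64(0.0016743616110931523)]
mal mallet [0.4593 0.3326 0.0037] [np.float64(0.0010342317319196749), np.float64(0.001034231731919653)]
6.05
```

View pics/m1.png

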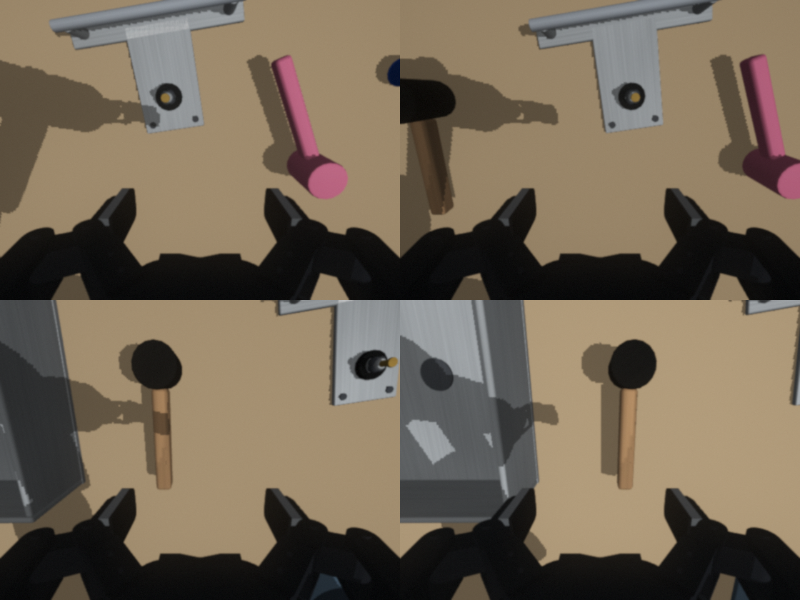

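View pics/m2.png

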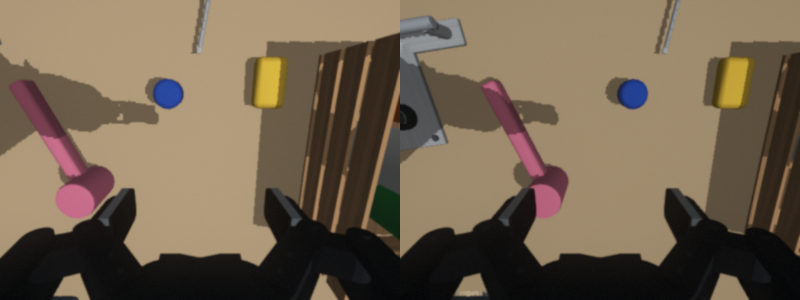

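The pictures show the black head with its wooden handle (mal1 handle end at about (316,262), head at (325,92)), the brass pin on the stud at pin1 (323,135), and the blue cap at cap1 (325,131). The black mallet is confirmed; next I measure the handle line and grip it.

Run:
```python
from v import *
# handle axis by brown mask in mal1 / mal0; camera poses rebuilt from the view poses
from scipy.spatial.transform import Rotation as R
P=bot.camera_params("wrist"); T=np.array(P["world_from_camera"]); p=np.array(bot.current_ee_pos())
mid={}
for i,s in ((0,-1),(1,1)):
    Q=dict(P); M=T.copy(); M[:3,3]+=np.array([.36,.322+s*.045,.17])-p; Q["world_from_camera"]=M
    for row in (140,160,180,200,220,240):
        im=cv2.imread(f"pics/mal{i}.png").astype(int)[row]; cols=np.arange(180,370)
        b=[c for c in cols if im[c,2]-im[c,0]>50 and im[c,2]>90]
        # handle is more saturated than the worktop
        sat=[c for c in cols if (im[c,2]-im[c,0])/max(im[c].max(),1)>.47]
        if sat: print(i,row,sat[0],sat[-1],onz("wrist",((sat[0]+sat[-1])/2,row),.045,Q))
        else: print(i,row,im[200:340:10].tolist()) if row==200 else None
    r=ray("wrist",((224,126),(321,126))[i],Q); e=ray("wrist",((230,262),(316,262))[i],Q)
    mid[i]=(r,e)
print(tri([mid[0][0],mid[1][0]]),tri([mid[0][1],mid[1][1]]))
print(p)
```

```text
0 200 [[113, 143, 164], [65, 85, 98], [84, 116, 149], [84, 117, 150], [93, 121, 142], [112, 144, 164], [113, 143, 164], [114, 145, 166], [114, 146, 166], [113, 144, 165], [114, 145, 165], [114, 146, 166], [113, 145, 165], [113, 144, 164]]
1 200 [[122, 155, 176], [124, 157, 178], [122, 155, 176], [124, 157, 179], [122, 155, 177], [124, 156, 178], [122, 154, 176], [124, 156, 177], [114, 145, 165], [72, 93, 108], [71, 92, 106], [74, 103, 133], [94, 132, 168], [119, 150, 172]]
(array([0.4301, 0.3292, 0.0465]), [np.float64(9.647482520628354e-05), np.float64(9.647482520620473e-05)]) (array([0.2933, 0.3298, 0.0491]), [np.float64(0.00010433872255977489), np.float64(0.00010433872255980421)])
[0.3602 0.3658 0.1699]
```

Run:
```python
from v import *
bot.reach([.400,.3295,.12],[180,0,0]); bot.move_l([.400,.3295,.032],rate=.12)
bot.close(effort=110); print(bot.current_grip_width(),bot.current_grip_force(),bot.current_force())
bot.move_l([.400,.3295,.10],rate=.08); bot.hold(.2)
print(bot.current_force(),bot.current_ft_torque(),bot.current_ee_pos(),bot.current_time_s())
bot.reach([.400,.0375,.14],[180,0,0]) if False else None
P,im=snap("wrist","held.png"); snap("scene","held_s.png")
a=cv2.imread("pics/held.png"); b=cv2.imread("pics/held_s.png")[60:270,240:520]
cv2.imwrite("pics/m3.png",np.hstack([cv2.resize(a,(400,300)),cv2.resize(b,(400,300))]))
```

```text
0.0005519921582762357 0.0 [0.1551 0.0427 0.0427]
[-0.0247  0.0335  0.1048] [-0.0223 -0.0242  0.0017] [0.3997 0.3293 0.0994] 9.3
```

View pics/m3.png

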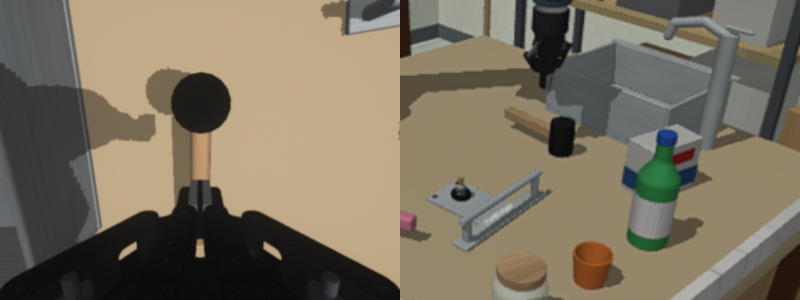

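The gripper shut on nothing. The handle still lies under the fingers, with the head at wrist (282,143). I repeat the grasp with readings at each stage.

Run:
```python
from v import *
bot.release(); print("w",bot.current_grip_width(),bot.current_ee_pos(),bot.current_ee_rot())
print([ (d["at"],d["confidence"]) for d in (bot.capture("wrist") is not None and bot.place_of("wrist","mallet_grip"))])
print("stopped",bot.move_l([.400,.3295,.032],rate=.1,force_limit=15)); print(bot.current_ee_pos(),bot.current_force())
P,im=snap("wrist","d1.png"); snap("scene","d1s.png")
bot.close(effort=110); print("w",bot.current_grip_width(),bot.current_grip_force(),bot.current_ee_pos()); bot.hold(.3)
print("w",bot.current_grip_width(),bot.current_grip_force(),bot.current_time_s())
snap("wrist","d2.png");snap("scene","d2s.png")
a=[cv2.resize(cv2.imread(f"pics/{n}.png"),(400,300)) for n in("d1","d2")]
b=[cv2.resize(cv2.imread(f"pics/{n}.png")[100:220,280:440],(400,300),interpolation=cv2.INTER_CUBIC) for n in("d1s","d2s")]
cv2.imwrite("pics/m4.png",np.vstack([np.hstack(a),np.hstack(b)]))
```

```text
w 1.001573151627132 [0.4    0.3295 0.1   ] [-180.       -0.0014    0.0003]
[([282.9, 220.7], 0.61)]
stopped False
[0.4004 0.3297 0.0324] [-0.9572 -0.5188 -0.2366]
w -0.0025897404065348406 0.0 [0.4    0.3295 0.032 ]
w -0.0040990457193706515 0.0 12.2833
```

View pics/m4.png

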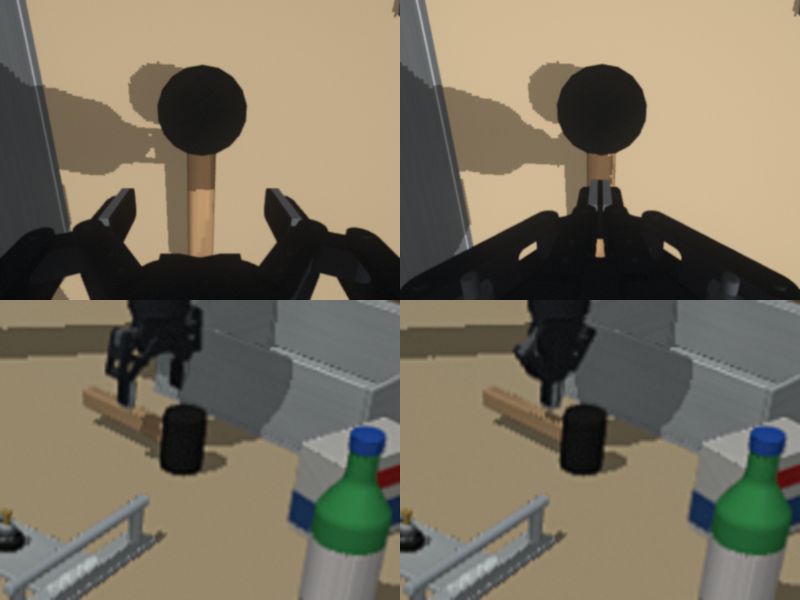

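The pictures show the shut fingertips (wrist (280,252)) standing just above the handle although the TCP reads z = 0.032. So the fingertips sit higher than stated. I check this by touching the bare worktop lightly.

Run:
```python
from v import *
bot.move_l([.400,.3295,.10],rate=.2); bot.move_l([.36,.22,.06],rate=.25)
print(bot.move_l([.36,.22,.0],rate=.03,force_limit=4),bot.current_ee_pos(),bot.current_force(),bot.current_joint_pos())
bot.move_l([.36,.22,.05],rate=.2)
print(bot.current_time_s())
```

```text
False [0.3601 0.22   0.0001] [ 0.5218 -0.4702 -0.0079] [ 16.2047  17.0348 119.2954  -0.0001  43.6515 106.2055]
16.0667
```

Run:
```python
from v import *
bot.move_l([.36,.22,.0],rate=.25)
print(bot.move_l([.36,.22,-.04],rate=.03,force_limit=4),bot.current_ee_pos(),bot.current_force())
bot.move_l([.36,.22,.05],rate=.25)
print(bot.current_time_s())
```

```text
True [ 0.3598  0.2199 -0.0287] [-1.3898  0.3844  5.9494]
17.8
```

The shut fingertips touch the worktop at TCP z ≈ -0.028, so the real tips are about 39 mm short of the stated position. From here I use the touched value and re-grasp with the tips 19 mm above the worktop.

Run:
```python
from v import *
bot.release(); bot.move_l([.400,.3295,.06],rate=.3)
print(bot.move_l([.400,.3295,-.008],rate=.08,force_limit=8),bot.current_ee_pos(),bot.current_force())
bot.close(effort=110); print("w",bot.current_grip_width(),bot.current_grip_force(),bot.current_force())
if bot.current_grip_force()>20:
    bot.move_l([.400,.3295,.06],rate=.08); bot.hold(.2)
    print(bot.current_force(),bot.current_ft_torque(),bot.current_ee_pos(),bot.current_grip_width())
snap("wrist","e1.png"); snap("scene","e1s.png"); print(bot.current_time_s())
a=cv2.resize(cv2.imread("pics/e1.png"),(400,300)); b=cv2.resize(cv2.imread("pics/e1s.png")[80:230,270:470],(400,300),interpolation=cv2.INTER_CUBIC)
cv2.imwrite("pics/m5.png",np.hstack([a,b]))
```

```text
False [ 0.4004  0.3297 -0.0076] [0.2373 0.1193 0.0228]
w 0.23862661207051106 107.26213932037354 [-1.2215 -2.0291  5.0826]
[-0.08   -0.0797 -3.4124] [-0.0119  0.2168  0.0111] [0.3996 0.3293 0.0594] 0.24239370509814612
22.0333
```

View pics/m5.png

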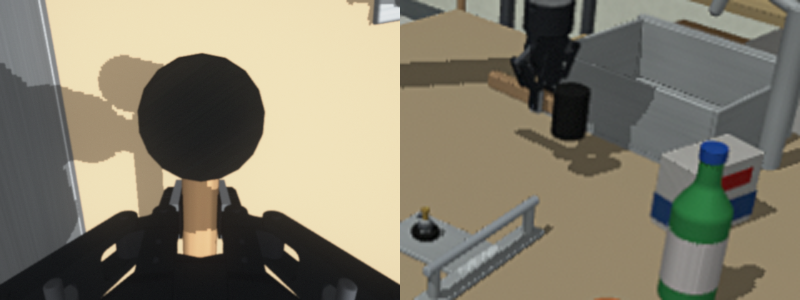

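Gripped: 3.4 N of weight, handle level, head centred at wrist (281,164), which puts the head axis 61 mm ahead of the TCP and the face at TCP + 8 mm. Next I drive the pin.

Run:
```python
from v import *
X,Y=.4015,.0373
bot.move_l([.400,.3295,.085],rate=.3); bot.move_l([X,Y,.085],rate=.25); bot.move_l([X,Y,.052],rate=.1); bot.hold(.15)
f0=np.array(bot.current_force()); print(f0)
s=bot.move_l([X,Y,.018],rate=.025,force_limit=25); print(s,bot.current_ee_pos(),bot.current_force()-f0,bot.current_ft_torque(),bot.current_grip_width())
snap("scene","p1s.png"); print(bot.current_time_s())
```

```text
[ 0.3294 -0.9031 -3.2189]
True [0.4035 0.0369 0.0264] [-0.3796  2.6657  7.6588] [ 0.1197 -0.2379  0.0563] 0.23891498482485482
25.2833
```

Run:
```python
from v import *
X,Y=.4015,.0373
f0=np.array([.33,-.9,-3.22])
for z in (.024,.021,.018):
    s=bot.move_l([X,Y,z],rate=.02,force_limit=30); print(s,bot.current_ee_pos(),bot.current_force()-f0,bot.current_ft_torque())
    if s: break
bot.hold(.1);print(bot.current_force()-f0,bot.current_ee_pos(),bot.current_grip_width())
bot.move_l([X,Y,.075],rate=.12); bot.hold(.1); print(bot.current_force(),bot.current_ft_torque(),bot.current_time_s())
snap("scene","p2s.png"); snap("wrist","p2.png")
print(bot.place_of("wrist","mallet")[:2])
a=cv2.resize(cv2.imread("pics/p2.png"),(400,300)); b=cv2.resize(cv2.imread("pics/p2s.png")[130:250,210:370],(400,300),interpolation=cv2.INTER_CUBIC)
cv2.imwrite("pics/m6.png",np.hstack([a,b]))
```

```text
False [0.4029 0.037  0.025 ] [-2.9504  0.7108 15.2397] [-0.0605 -0.1426  0.0144]
False [0.4019 0.037  0.022 ] [-6.4707  0.2054 19.7677] [-0.1199  0.2799 -0.0142]
False [0.4006 0.0371 0.019 ] [-10.7844  -0.2328  24.8686] [-0.1872  0.6151 -0.0577]
[-10.0821   0.3735  23.8877] [0.4006 0.0371 0.019 ] 0.2384444615675878
[-0.347   0.1143 -3.7773] [-0.0136  0.1431 -0.0134] 26.9583
[{'at': [276.9, 141.6], 'confidence': 0.86}, {'at': [525.7, 263.0], 'confidence': 0.61}]
```

View pics/m6.png

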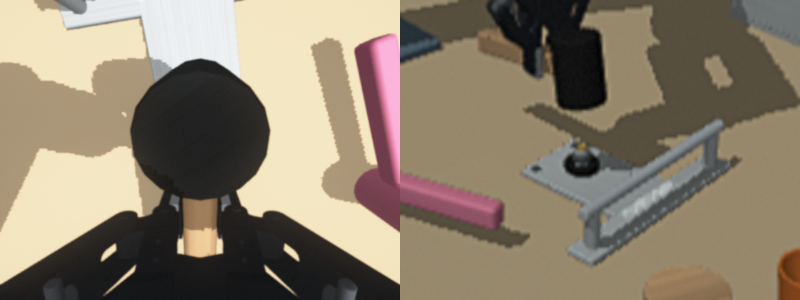

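Run:
```python
from v import *
for n in("scene0","p2s"):
    im=cv2.imread(f"pics/{n}.png").astype(int)[176:206,270:296]
    m=((im[:,:,2]-im[:,:,0])>45)&(im[:,:,2]>90)&(im[:,:,2]-im[:,:,0]>.45*im[:,:,2])
    ys,xs=np.nonzero(m); print(n,len(ys),ys.min()+176 if len(ys) else 0,ys.max()+176 if len(ys) else 0,xs.mean()+270)
P=bot.camera_params("scene");T=np.array(P["world_from_camera"]);K=np.array(P["mtx"])
for z in(.052,.049,.038,.034):
    p=np.linalg.inv(T)@np.r_[.4625,.037,z,1]; u=p[:2]/p[2]; u=u*(1+P["k1"]*(u@u)); print(z,K[0,0]*u[0]+K[0,2],K[1,1]*u[1]+K[1,2])
a=[cv2.resize(cv2.imread(f"pics/{n}.png")[172:212,262:302],(400,400),interpolation=cv2.INTER_NEAREST) for n in("scene0","p2s")]
cv2.imwrite("pics/m7.png",np.hstack(a))
```

```text
scene0 12 184 189 282.3333333333333
p2s 8 187 189 282.25
0.052 282.0863457565049 183.11586099773413
0.049 282.08548616699085 184.07616416333377
0.038 282.08235137646864 187.5747988573499
0.034 282.08121805816955 188.83833125248472
```

View pics/m7.png

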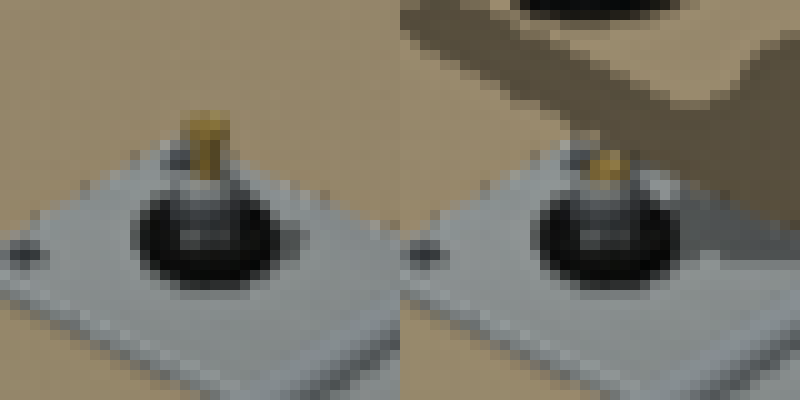

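The crop shows the pin head sitting directly on the stud at scene (282,188), with no shank visible, so it is home. The mallet pitched up about 7° in the grip while pressing. I level it with the wrist and set it down at its old place.

Run:
```python
from v import *
bot.move_l([.4015,.0373,.085],rate=.3)
bot.move_l([.398,.325,.085],rate=.3,rot=[180,7,0]); bot.move_l([.398,.325,.006],rate=.15)
print(bot.move_l([.398,.325,-.016],rate=.02,force_limit=3),bot.current_ee_pos(),bot.current_force())
bot.release(); print(bot.current_force())
bot.move_l([.393,.325,.10],rate=.2); print(bot.current_time_s())
snap("wrist","r1.png"); snap("scene","r1s.png"); print(bot.place_of("scene","mallet")[:2],bot.place_of("scene","pin_head")[:2])
# go see the cap from nearer on two sides
views((.4965,-.302),["cap_top","cap"],"cb",z=.10,dx=.045,dy=.03,order=1); print(bot.current_time_s())
a=cv2.resize(cv2.imread("pics/cb1.png"),(400,300)); b=cv2.resize(cv2.imread("pics/r1s.png")[80:260,230:470],(400,300),interpolation=cv2.INTER_CUBIC)
cv2.imwrite("pics/m8.png",np.hstack([a,b]))
```

```text
True [ 0.3977  0.325  -0.0094] [-0.0775  0.1766  4.8173]
[-0.1621 -0.2759  0.0625]
31.2583
[{'at': [196.9, 208.9], 'confidence': 0.88}, {'at': [349.6, 167.1], 'confidence': 0.56}] []
cb 0 cap_top [([320.8, 159.8], 0.68)]
cb 0 cap [([317.7, 155.4], 0.71)]
cb 1 cap_top [([236.4, 160.1], 0.81)]
cb 1 cap [([247.4, 155.5], 0.64)]
cb cap_top [ 0.4983 -0.3006  0.0445] [np.float64(0.0002178035772679132), np.float64(0.00021780357726787253)]
cb cap [ 0.497  -0.3039 -0.0019] [np.float64(0.0001565209145054928), np.float64(0.00015652091450560254)]
34.2583
```

View pics/m8.png

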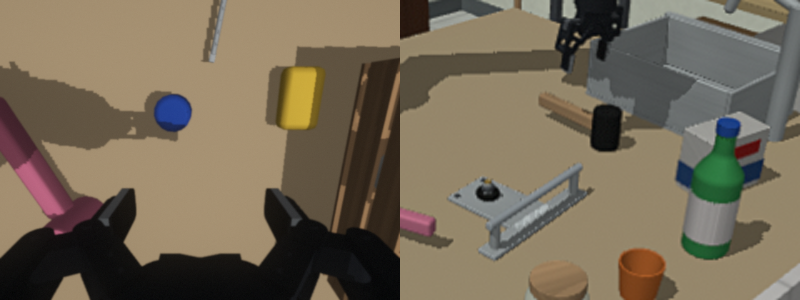

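The scene crop shows the black mallet standing on its face at its old place and the rail undisturbed. The wrist view shows the cap at (242,157). Next I grasp the cap.

Run:
```python
from v import *
x,y=.4975,-.302
bot.move_l([x,y,.06],rate=.2)
print(bot.move_l([x,y,-.026],rate=.08,force_limit=6),bot.current_ee_pos(),bot.current_force())
bot.close(effort=70); print("w",bot.current_grip_width(),bot.current_grip_force(),bot.current_force())
bot.move_l([x,y,.06],rate=.15); print(bot.current_grip_width(),bot.current_grip_force(),bot.current_force(),bot.current_time_s())
bot.reach([.462-.05,.037,.10],[180,0,0])
views((.4625,.0373),["pin_head","stud","cap_top","bumps"],"sb",z=.09,dx=.055,dy=.03,order=-1); print(bot.current_time_s(),bot.current_force())
snap("scene","sbs.png")
a=cv2.resize(cv2.imread("pics/sb1.png"),(400,300)); b=cv2.resize(cv2.imread("pics/sbs.png")[100:250,190:390],(400,300),interpolation=cv2.INTER_CUBIC)
cv2.imwrite("pics/m9.png",np.hstack([a,b]))
```

```text
False [ 0.4979 -0.3024 -0.0254] [-0.7309  0.0702  0.5805]
w 0.4598580476552302 70.68647481501102 [-0.8205  0.9835  5.7109]
0.46314605910905127 70.3473636880517 [-0.989   0.6833 -0.3098] 37.1917
sb 0 pin_head [([233.6, 150.4], 0.52)]
sb 0 stud [([237.1, 150.1], 0.58)]
sb 0 cap_top [([280.6, 307.2], 0.85), ([234.5, 146.2], 0.51), ([236.6, 149.5], 0.33)]
sb 0 bumps [([236.2, 147.5], 0.81)]
sb 1 pin_head [([324.4, 149.1], 0.66)]
sb 1 stud [([325.5, 144.1], 0.8)]
sb 1 cap_top [([279.3, 306.4], 0.97)]
sb 1 bumps [([319.1, 151.0], 0.94), ([322.4, 149.3], 0.59)]
sb pin_head [0.4624 0.0382 0.0439] [np.float64(0.00025160529733791223), np.float64(0.0002516052973379898)]
sb stud [0.4638 0.0366 0.0384] [np.float64(0.0019148269242010006), np.float64(0.0019148269242010196)]
sb cap_top [0.4702 0.04   0.2309] [np.float64(0.030628780022974745), np.float64(0.030628780022974745)]
sb bumps [0.4624 0.038  0.0322] [np.float64(0.0008286746382405772), np.float64(0.0008286746382405502)]
39.625 [-0.5772  0.2929 -0.931 ]
```

View pics/m9.png

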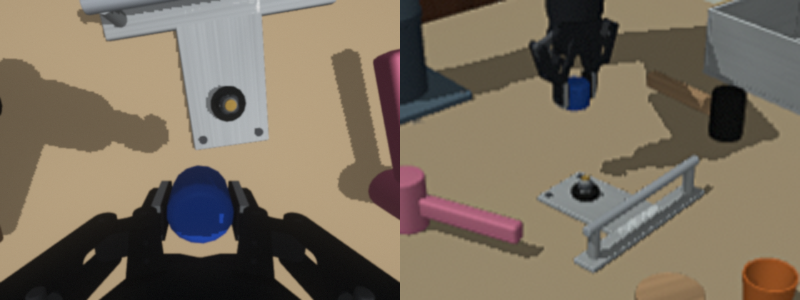

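The picture shows the cap held upright and centred, with its top at wrist (280,307) so its axis is within 1 mm of the TCP. The stud is at (323,146). I lower the cap over the stud with a low force limit first.

Run:
```python
from v import *
X,Y=.4632,.0375
bot.move_l([X,Y,.09],rate=.2); bot.move_l([X,Y,.022],rate=.12); bot.hold(.15); f0=np.array(bot.current_force())
s=bot.move_l([X,Y,.006],rate=.02,force_limit=5); print(s,bot.current_ee_pos(),bot.current_force()-f0,bot.current_ft_torque(),bot.current_time_s())
snap("scene","f1s.png"); snap("wrist","f1.png")
a=cv2.resize(cv2.imread("pics/f1.png"),(400,300)); b=cv2.resize(cv2.imread("pics/f1s.png")[150:225,232:332],(400,300),interpolation=cv2.INTER_CUBIC)
cv2.imwrite("pics/m10.png",np.hstack([a,b])); print(f0)
```

```text
False [0.4633 0.0375 0.006 ] [-1.9285  0.086   0.2925] [-0.0346  0.0001 -0.0009] 41.9583
[ 0.8334 -0.406   0.035 ]
```

No contact down to a mouth height of about 32 mm, so the cap is over the pin. Next I press through the click while logging force.

Run:
```python
from v import *
X,Y=.4632,.0375
for z in (.003,.001,-.001,-.003,-.005,-.007,-.009,-.011,-.0125,-.014):
    s=bot.move_l([X,Y,z],rate=.03,force_limit=30); f=bot.current_force(); print(s,z,np.array(bot.current_ee_pos()),np.array(f),round(bot.current_grip_width(),3))
    if s or f[2]>24: break
print(bot.current_time_s())
```

```text
False 0.003 [0.4637 0.0376 0.0033] [0.3502 1.2576 4.2235] 0.462
False 0.001 [0.4638 0.0376 0.0015] [0.0464 0.4622 5.6748] 0.462
False -0.001 [ 0.4635  0.0376 -0.001 ] [1.4254 2.2512 0.9073] 0.463
False -0.003 [ 0.4632  0.0376 -0.0037] [ 4.3201  1.9183 -8.1152] 0.466
False -0.005 [ 0.4629  0.0375 -0.0059] [  4.4121   1.6209 -13.4999] 0.465
False -0.007 [ 0.4632  0.0375 -0.007 ] [ 3.1673  1.7263 -4.0203] 0.464
False -0.009 [ 0.4632  0.0375 -0.0085] [-0.9062  0.9938  4.9482] 0.464
False -0.011 [ 0.4633  0.0375 -0.0103] [-1.1152  1.6499  9.037 ] 0.469
False -0.0125 [ 0.4633  0.0375 -0.0115] [-1.3877  1.5337  9.818 ] 0.465
False -0.014 [ 0.4634  0.0375 -0.012 ] [-4.5549  2.321  21.5268] 0.464
44.5583
```

The click shows (force reversed to -13 N), then the ring's spring, then the hard stop from about z = -0.012. I firm up the push and check it holds.

Run:
```python
from v import *
X,Y=.4632,.0375
bot.close(effort=95)
for z in (-.0145,-.0155,-.0165):
    if bot.current_force()[2]>27: break
    bot.move_l([X,Y,z],rate=.02,force_limit=25)
for _ in range(3):
    bot.hold(.4); print(np.array(bot.current_ee_pos()),np.array(bot.current_force()),bot.current_grip_force())
snap("scene","g1s.png"); snap("wrist","g1.png"); snap("top","g1t.png"); print(bot.current_time_s())
for q in("mallet","cap_top"): print(q,[(np.round(d["at"]),round(d["confidence"],2)) for d in bot.place_of("scene",q)])
a=cv2.resize(cv2.imread("pics/g1.png"),(400,300)); b=cv2.resize(cv2.imread("pics/g1s.png")[150:225,232:332],(400,300),interpolation=cv2.INTER_CUBIC)
cv2.imwrite("pics/m10.png",np.hstack([a,b]))
```

```text
[ 0.4634  0.0375 -0.012 ] [-5.848   0.7317 26.92  ] 93.24196765199304
[ 0.4635  0.0375 -0.012 ] [-6.2761  1.9843 27.4758] 93.24190478771925
[ 0.4635  0.0375 -0.012 ] [-6.139   2.7148 27.077 ] 93.2417425699532
46.375
mallet [(array([353., 170.]), 0.93), (array([195., 209.]), 0.85), (array([127., 290.]), 0.39)]
cap_top [(array([339., 150.]), 0.72), (array([411., 229.]), 0.66), (array([281., 184.]), 0.43)]
```

View pics/m10.png

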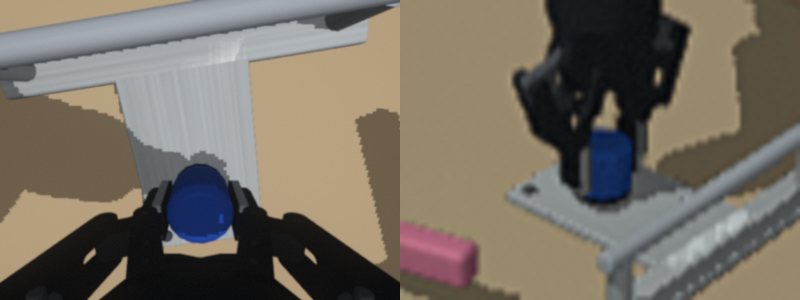

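The cap sits upright on the stud (scene (282,192)) with its mouth at 13.4 mm by the arm, against 13.5 mm for the ring fully down. It is held at a steady 27 N, so I hand the job in.

```bash
python3 -c "
from plant import bot
print(bot.sign_off())"
```

```text
the job is handed in; nothing more can be done
None
```

The job is handed in at about 46 s: the pin is home, the mallet is back on the worktop at its old place, and the cap is clicked on and held down at 27 N with the ring at its stop by the arm's height reading. The first mallet grasp missed because the real fingertips sat about 39 mm short of the stated position.

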